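# Hang the rinse pail on the drain stand

### The arm

A 7-joint arm with a two-finger parallel gripper is mounted at the origin on a cart in front of the work surface, level with it; the furniture and walls round the work are solid. World frame = base frame: x ahead of the robot, y to its left, z up, the work surface at z = 0. Lengths are in m, angles in rad, forces in N, time in s.
With the tool pointing down it reaches from about 0.425 to 0.95 m from the base axis. Payload 16.7 kg.
Tool frame: the origin (TCP) lies at the very end of the fingers, on their centre line; the grasp point (between the pads) lies 19 mm behind it (tcp_to_grasp is the distance from the TCP to the grasp point, in m); z points along the fingers, y is the line along which they close (so a half turn about z gives the same grasp; the last joint's range is limited). The gripper opens to 94 mm and grips with 3 to 60 N. Pads are 16 mm wide; open, the fingers measure 119 mm over their backs; the gripper's body (75 mm by 177 mm) begins 78 mm behind the grasp point.
Start: joints at [-1.411, 0.426, 0.074, 1.606, -0.034, 1.111, -0.067], TCP at [0.206, 0.643, 0.205] pointing down, gripper open.
Joint ranges: [-2.85, 2.85], [-0.5, 2.14], [-1.23, 1.37], [0.21, 2.46], [-1.02, 4.16], [0.16, 2.05], [-2.73, 2.73]. Speed limits (rad/s): [1.89, 1.89, 2.39, 2.39, 3.01, 3.01, 3.01].

### API

Orientations are given as a unit quaternion [w, x, y, z].
In Python, from workcell import * gives the robot as it stands.
- The arm moves only by the tool jog_arm, never from a script. Its arguments are lists of equal length, an entry for each row: "claw": the finger opening in mm, from 0 to 94; "travel": the shift along the tool's x, y, z in mm, a list of three; "roll": the turn about the tool's z in degrees. In form: {"claw": [claw, ...], "travel": [[dx, dy, dz], ...], "roll": [roll, ...]}. A call has 1 to 12 rows; each row is the pose to reach, as a shift and turn from the pose commanded when the call began, along the tool's axes at that moment; what a row does not reach only later rows make up. A row lasts 1/10 s, in which the tool goes at most 50 mm and 8.59 degrees, less where a joint would pass 70% of its speed; a pose out of reach is approached as far as the arm can. A call with a gripper value outside its range is refused whole. The fingers move at their own pace and stop on an object; "grip_force" is the grip in N (left out, the last holds). Time passes only in rows, so rows that repeat a pose let the fingers close. It gives the time, the measured TCP pose, the force, the opening and the grip force at its end, in the units of the state.
- sense(): the state, without advancing time (a new reading comes with each control period).
- read_camera(name): name is "scene" or "top" or "wrist"; returns a dict with "pixels" (420x560x3 uint8, red, green, blue), "camera_matrix" (3x3 intrinsics, pixels), "dist" ([k1, k2, p1, p2, k3] as OpenCV has them; the pictures are not rectified), "T" (4x4, takes a point from camera to world coordinates). Camera axes: x right, y up, looking along -z (the intrinsics and any distortion apply to the point x, -y, -z); pixel columns grow to the right and rows downward; lengths in m; the calibration is good to about 2 mm. A picture is of the moment at which its call begins. There is no depth.
- sign_off(): hands the job in; it is judged then, once.
Trained networks look in the newest picture that a camera, given by its name, has taken for a name from the list of things; names that differ only in an ending like _2 or _b are one class to them, and where a whole thing is asked for, a point or a joint stands for the part that bears it (a point fixed in the world has none). Each returns a list of dicts, best first, with "score" (0 to 1); they miss things now and then, are a little off and sometimes report something else, mostly with a low value. They report only what shows in the picture. A call takes as long as a camera call. They do not tell look-alikes from the thing itself.
- search_frame(thing, camera): "position" ([x, y, z] in m, in the coordinates of the camera as it stood for that picture, good to about 4 mm: the middle of the surface that is visible of it).
The state is a dict: "time_s": time; "joint_positions": joint angles; "joint_velocities": joint speeds; "joint_efforts": joint torques, N m; "ee_pos": TCP position; "tool_rot": TCP orientation; "wrist_force": force on the tool from outside, world axes, zero at the start; "wrist_torque": the same for the moment, N m; "opening": finger opening in m; "grasp_force": force on a finger pad.
Only numpy, scipy, OpenCV 4.12 (cv2) and the standard library are available. Lean on these libraries where they do the work, as an engineer would, in place of code of your own. Each camera call takes 0.05 s, during which the arm holds its last target. There are 200 camera calls.

### The job

The little steel rinse pail has to drain. With the pail still standing on the desk, push its folded-down wire bail up from below, lightly and without gripping it, until it stands upright, then lift the pail by the bail's black grip and hang it on the drain stand's two-prong hook, the bail's wire in the dips of both prongs and the pail hanging free and level over the drip tray with the upside-down steel cup still in it. Do not tip the pail or shift the timer, beaker, eraser or wash bottle.

Things in the scene. Friction and masses are not known exactly. Their poses are not given: they have to be found in the camera images.
- pail: Loose round stainless rinse pail, 90 mm across the rim, 74 mm across the foot, 60 mm high, wall 2.5 mm, about 0.25 kg with its bail; an ear on each side (along its y axis). Origin at the centre of its underside, z up. The bail's pivot line runs through its point (0, 0, 52 mm) along its y axis, the legs 51 mm either side of the middle.
- bail (a joint): Swing bail's angle about the pail's y axis, rad. A U of 5 mm wire, top bar 80 mm from the pivot line. 0 = folded down on its stop, the bar beyond the rim on the pail's -x side, 0.2 rad above level; grows as it swings up; 1.37 = upright; 2.74 = folded on the +x side. Stiff pivots: it stays where left within about 0.4 rad of upright, else drops; 0.3 N at the bar raises it.
- bail_grip (a point): Centre of the bail's black grip, a sleeve 10 mm in diameter and 30 mm long round the middle of the top bar, along the pail's y axis; 68 mm over the desk with the bail folded, 132 mm with it upright. Bare straight wire runs on 26 mm beyond the sleeve at each end. As the pail hangs, its underside is 132 mm below this point.
- stand: Fixed grey drain stand: base 162 x 122 x 10 mm carrying a white drip tray (112 mm across, rim 24 mm over the desk). Origin on the desk under the middle of the hook's dip and the tray's centre, z up. A 12 mm steel post stands at x = +78 mm, its top block reaching z = 201 mm. From it two prongs run to the stand's -x side, which roughly faces the robot.
- hook_dip (a point): Middle of the hook's dip, half-way between the prongs (6 mm wire, 54 mm apart, along x), level with their upper side (z 183 mm); axes as the stand's. Dip flat from x -8 to +6 mm here; behind it the prongs rise 12 mm, in front (-x) they turn up to black ball tips at x -21 mm, 20 mm above this point. A hung bail's bar runs along y, grip centre 2.5 mm above.
- cup: Loose small polished steel cup, 38 mm across and 30 mm high, standing upside down on the floor of the pail; origin at the centre of its closed bottom, which is uppermost.
- timer: Round kitchen-style timer, dark top on a cream base, 68 mm across, 45 mm high; bystander, origin at the centre of its underside.
- beaker: Empty whitish plastic beaker, 79 mm across, 64 mm high; bystander, origin at the centre of its underside.
- eraser: White eraser in a blue sleeve, 20 x 42 x 13 mm; bystander, origin at the centre of its underside.
- wash_bottle: Clear wash bottle with a bent spout, 85 mm across, 174 mm high; bystander, origin at the centre of its underside.
Mind the look-alikes: they are no part of the job. Of the things that look like the cup, take the one that is farthest to the robot's right at the start.

How it is judged:
By the outcome, as a careful person would: the job done as asked, in the order asked, and still so for the second after the job is handed in, with the robot touching nothing.
It also fails if it takes over 70 s, if anything falls off the work surface, if the arm or the gripper's body presses on something with over 40 N, if the wrist force passes 120 N, or if a joint passes its speed limit or range.

## Working session

There is one attempt and no reset: what is moved stays moved. The work goes in short steps, Python scripts to look and compute and a tool call to move; the robot and the scene stay as the last step left them, time stands still between calls to the robot, and variables do not carry over. Pictures are saved under pics/ and viewed, at most 10 in all, crops included, and the job is handed in when it is done.

Besides the shell and the picture viewer there is one more tool, called by a JSON object that holds its "method" and its "body". jog_arm: Moves the arm, as the interface text tells. Its arguments: {"type":"object","properties":{"claw":{"type":"array"},"travel":{"type":"array"},"roll":{"type":"array"},"grip_force":{"type":"number"}},"required":["claw","travel","roll"]}

```bash
mkdir -p pics; cat > h.py <<'E'
from workcell import *
import numpy as np, cv2
def snap(n,f=None):
    c=read_camera(n)
    if f: cv2.imwrite('pics/'+f,c['pixels'][:,:,::-1])
    return c
def world(c,p): return (c['T']@np.r_[p,1])[:3]
def proj(c,P):
    P=np.atleast_2d(P); q=(np.linalg.inv(c['T'])@np.c_[P,np.ones(len(P))].T)[:3].T*[1,-1,-1]
    return cv2.projectPoints(q,np.zeros(3),np.zeros(3),np.array(c['camera_matrix']),np.array(c['dist']))[0][:,0]
def onplane(c,uv,z):
    uv=np.array(uv,float).reshape(-1,1,2)
    n=cv2.undistortPoints(uv,np.array(c['camera_matrix']),np.array(c['dist']))[:,0]
    d=np.c_[n[:,0],-n[:,1],-np.ones(len(n))]@c['T'][:3,:3].T
    o=c['T'][:3,3]; return o+d*((z-o[2])/d[:,2])[:,None]
E
python3 - <<'E'
from h import *
s=sense(); print(s['ee_pos'],s['tool_rot'],s['opening'])
for cam in ['scene','top']:
    c=snap(cam,cam+'0.png'); print(cam,c['T'][:3,3].round(3))
    for t in ['pail','bail_grip','stand','cup','timer','beaker','eraser','wash_bottle']:
        for r in search_frame(t,cam)[:4]:
            w=world(c,r['position']); print(t,round(r['score'],2),w.round(3),proj(c,w)[0].round())
E
```

```text
[0.20570998 0.64244643 0.20478491] [-4.68716847e-05  1.54314156e-01  9.88021633e-01 -6.25675693e-04] 0.09398918511766025
scene [-0.447  0.583  1.295]
pail 0.77 [0.542 0.161 0.047] [236. 244.]
cup 0.57 [0.379 0.252 0.029] [233. 295.]
cup 0.4 [0.542 0.168 0.037] [234. 247.]
timer 0.64 [0.642 0.016 0.022] [261. 215.]
timer 0.57 [0.544 0.167 0.034] [234. 247.]
beaker 0.69 [0.576 0.398 0.025] [164. 269.]
eraser 0.66 [ 0.41  -0.015  0.014] [303. 258.]
eraser 0.46 [0.576 0.398 0.025] [164. 269.]
top [ 2.910e-01 -1.000e-03  1.395e+00]
pail 0.63 [0.538 0.163 0.035] [216. 214.]
bail_grip 0.66 [0.485 0.123 0.069] [228. 231.]
stand 0.57 [ 0.514 -0.191  0.012] [339. 225.]
stand 0.19 [0.486 0.12  0.071] [229. 230.]
cup 0.71 [0.535 0.174 0.035] [212. 215.]
cup 0.47 [0.551 0.288 0.028] [172. 210.]
cup 0.43 [0.383 0.249 0.03 ] [183. 268.]
timer 0.66 [0.662 0.009 0.032] [270. 173.]
timer 0.48 [0.487 0.121 0.066] [229. 230.]
beaker 0.95 [0.594 0.412 0.016] [132. 195.]
wash_bottle 0.72 [ 0.653 -0.377  0.105] [409. 171.]
```

```bash
python3 - <<'E'
import cv2
a=cv2.imread('pics/top0.png'); b=cv2.imread('pics/scene0.png')
cv2.imwrite('pics/topc.png',cv2.resize(a[140:300,120:440],(800,400),interpolation=cv2.INTER_CUBIC))
cv2.imwrite('pics/scc.png',cv2.resize(b[120:360,120:440],(800,600),interpolation=cv2.INTER_CUBIC))
E
```

```text
(no output)
```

View pics/topc.png

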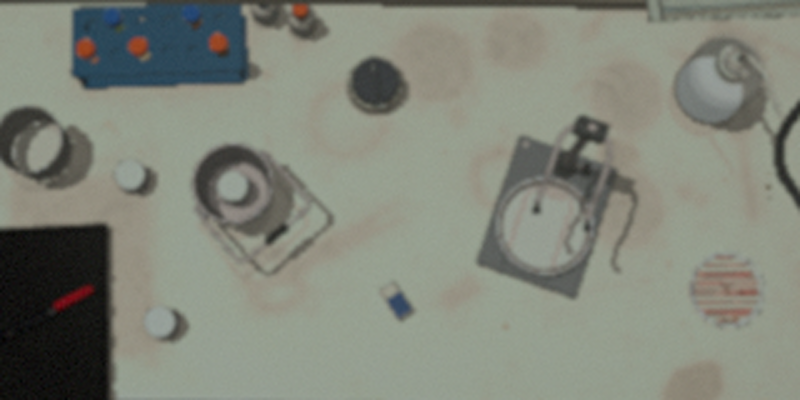

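View pics/scc.png

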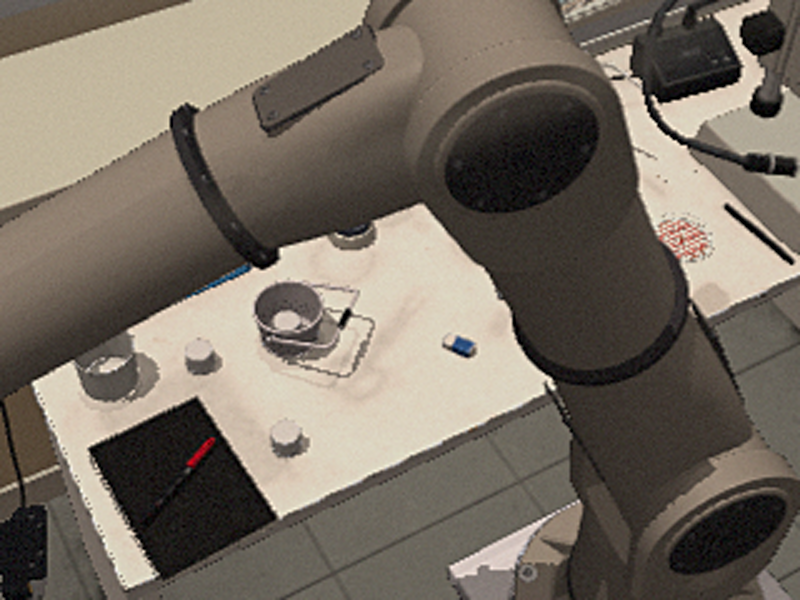

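The top crop shows three cup-like things: full-image (212,215) inside the pail, (172,210) and (183,268). The one in the pail is farthest to the robot's right (smallest y), so it fits. I'll enlarge the pail and stand to confirm and to measure.

```bash
python3 - <<'E'
import cv2,numpy as np
a=cv2.imread('pics/top0.png')
f=lambda r:cv2.resize(a[r[1]:r[1]+60,r[0]:r[0]+70],None,fx=5.7,fy=5.7,interpolation=cv2.INTER_CUBIC)
p=f((190,190));s=cv2.resize(a[180:265,305:383],p.shape[1::-1] and None,fx=5,fy=5,interpolation=cv2.INTER_CUBIC)
H=max(p.shape[0],s.shape[0]);g=lambda i:cv2.copyMakeBorder(i,0,H-i.shape[0],0,0,0)
cv2.imwrite('pics/big.png',np.hstack([g(p),g(s)]));print(p.shape,s.shape)
E
```

```text
(342, 399, 3) (425, 390, 3)
```

View pics/big.png

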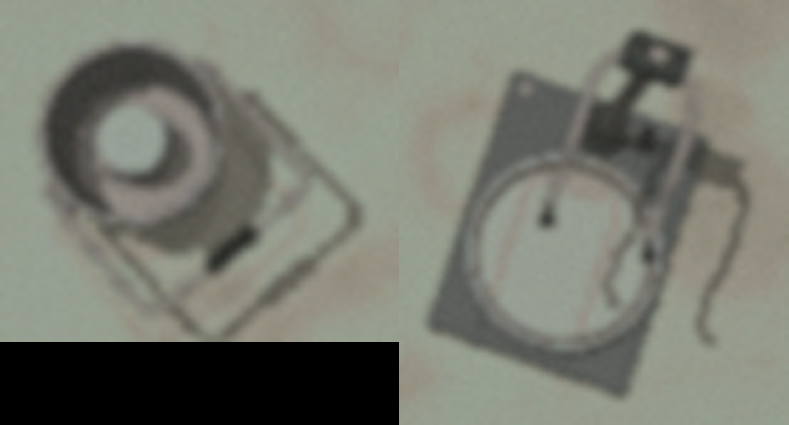

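```bash
python3 - <<'E'
from h import *
c=snap('top')
P=lambda u,z:onplane(c,[u],z)[0]
pl=lambda x,y:(190+(x+.5)/5.7-.5,190+(y+.5)/5.7-.5); st=lambda x,y:(305+(x-399+.5)/5-.5,180+(y+.5)/5-.5)
pc=P(pl(131,132),.06); g=P(pl(231,250),.068); c1=P(pl(305,190),.068);c2=P(pl(150,305),.068);e1=P(pl(205,65),.052);e2=P(pl(55,200),.052)
ang=lambda d:np.degrees(np.arctan2(d[1],d[0]))
print('pail',pc,'grip',g,'dist',np.linalg.norm((g-pc)[:2]),'x-axis',ang(pc-g),'bar',ang(c2-c1)-90,np.linalg.norm(c2-c1),(c1+c2)/2,'ears',ang(e2-e1)-90,np.linalg.norm(e1-e2),(e1+e2)/2)
tr=P(st(566,252),.024);t1=P(st(547,218),.203);t2=P(st(649,252),.203);b1=P(st(431,328),.01);b2=P(st(625,395),.01);b3=P(st(515,72),.01)
print('tray',tr,'tips',t1,t2,np.linalg.norm(t1-t2),'yaw',ang(t1-t2)-90,ang(b1-b2)-90,ang(b3-b1),np.linalg.norm(b1-b2),np.linalg.norm(b3-b1),(b2+b3)/2,ang(tr-(t1+t2)/2))
blk=P(st(656,57),.201);print('block',blk,ang(blk-tr),np.linalg.norm((blk-tr)[:2]))
# tool axes
from scipy.spatial.transform import Rotation as R
q=sense()['tool_rot'];print(R.from_quat([q[1],q[2],q[3],q[0]]).as_matrix().round(3))
E
```

```text
pail [0.53707043 0.16837308 0.06      ] grip [0.47814358 0.11695291 0.068     ] dist 0.07820746163769979 x-axis 41.10828434817351 bar 37.81154530535146 0.0929866175081894 [0.47944154 0.1185579  0.068     ] ears 43.70711485446503 0.09928437362328181 [0.53843847 0.16973745 0.052     ]
tray [ 0.49757553 -0.18710216  0.024     ] tips [ 0.48765767 -0.15352461  0.203     ] [ 0.471015   -0.20436273  0.203     ] 0.053492925075460815 yaw -18.12668119558407 -18.668336305473474 -18.266901530592328 0.11739633811762784 0.15918169285611994 [ 0.5116164  -0.19119813  0.01      ] -24.099224731850033
block [ 0.57125741 -0.21040628  0.201     ] -17.5511283635577 0.07727937226032897
[[-0.952  0.305 -0.   ]
 [ 0.305  0.952  0.   ]
 [ 0.     0.    -1.   ]]
```

The enlarged crop confirms the cup in the pail at about (213,214), the folded bail's grip at (230.5,234) and the prong tips at (334.6,223.6) and (355,230.4). Distances match the sizes given: grip to pail centre 78 mm, tips 53.5 mm apart. Moving above the grip, tool y along the pail's x axis.

{"method": "jog_arm", "body": {"claw": [30,30,30,30,30,30,30,30,30,30,30,30], "travel": [[-419,-417,0],[-419,-417,0],[-419,-417,0],[-419,-417,0],[-419,-417,0],[-419,-417,0],[-419,-417,0],[-419,-417,0],[-419,-417,0],[-419,-417,0],[-419,-417,0],[-419,-417,0]], "roll": [31,31,31,31,31,31,31,31,31,31,31,31], "grip_force": 10}}

```text
time_s: 2.15
ee_pos: [0.4786, 0.1153, 0.2059]
tool_rot: [0.0, 0.413, 0.911, 0.0]
wrist_force: [0.0, 0.2, 0.2]
opening: 0.0296
grasp_force: 0.0
```

```bash
python3 - <<'E'
from h import *
c=snap('wrist','w1.png'); s=sense(); print(s['time_s'],s['ee_pos'],s['tool_rot'],s['joint_positions'].round(2) if hasattr(s['joint_positions'],'round') else s['joint_positions'])
for t in ['bail_grip','pail','cup']:
    for r in search_frame(t,'wrist')[:3]:
        w=world(c,r['position']); print(t,round(r['score'],2),w.round(4),proj(c,w)[0].round())
E
```

```text
2.2 [0.48083897 0.10993402 0.20617817] [1.09895906e-03 4.15556306e-01 9.09566790e-01 5.88449245e-05] [-0.83  0.13  0.52  2.03 -0.07  1.    0.44]
bail_grip 0.64 [0.4833 0.1266 0.0659] [292. 193.]
pail 0.62 [0.5441 0.165  0.0436] [358. 199.]
pail 0.22 [0.4806 0.1252 0.0696] [290. 193.]
cup 0.82 [0.5362 0.1691 0.0332] [353. 189.]
cup 0.82 [0.3801 0.249  0.0301] [296.  22.]
cup 0.68 [0.5495 0.2866 0.0303] [442. 113.]
```

View pics/w1.png

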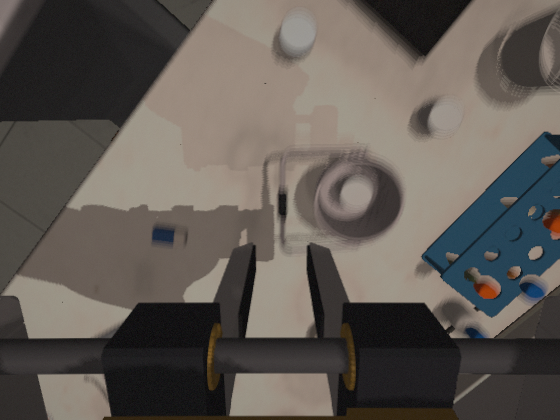

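The wrist view, slightly blurred as the arm settled, shows the grip at about (282,203), the bar parallel to the pads' width, and the cup in the pail at (355,192). One settled close crop next.

{"method": "jog_arm", "body": {"claw": [30,30,30], "travel": [[0,0,0],[0,0,0],[0,0,0]], "roll": [0,0,0]}}

```text
time_s: 2.65
ee_pos: [0.4774, 0.1189, 0.2055]
tool_rot: [-0.0, 0.412, 0.911, 0.0]
wrist_force: [-0.3, -0.2, 0.9]
opening: 0.0298
grasp_force: 0.0
```

```bash
python3 - <<'E'
from h import *
c=snap('wrist','w2.png'); s=sense(); print(s['time_s'],s['ee_pos'],s['tool_rot'])
import pickle; pickle.dump({k:np.array(c[k]) for k in('camera_matrix','dist','T')},open('w2.pkl','wb'))
for t in ['bail_grip']:
    for r in search_frame(t,'wrist')[:2]:
        w=world(c,r['position']); print(t,round(r['score'],2),w.round(4),proj(c,w)[0].round())
i=c['pixels'][120:270,240:440,::-1]; cv2.imwrite('pics/w2c.png',cv2.resize(i,(800,600),interpolation=cv2.INTER_CUBIC))
E
```

```text
2.7 [0.47743849 0.11872706 0.20548393] [-5.09234961e-05  4.12053100e-01  9.11159832e-01  2.74289790e-05]
bail_grip 0.88 [0.4853 0.1291 0.0633] [294. 196.]
```

View pics/w2c.png

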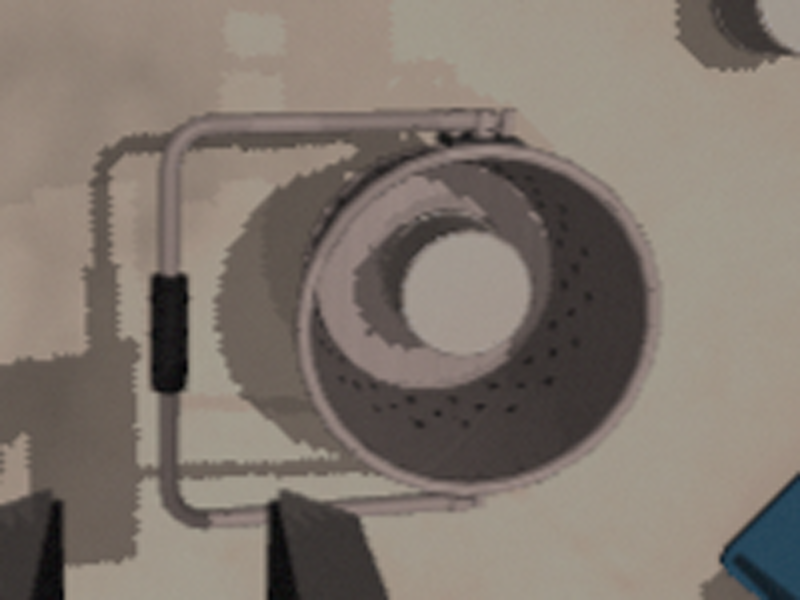

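The crop shows the grip at (169,333), the rim centre at about (480,316), the cup in the pail, and the bail square to the tool axes.

```bash
python3 - <<'E'
from h import *
import pickle; from scipy.spatial.transform import Rotation as R
c=pickle.load(open('w2.pkl','rb')); f=lambda x,y:(240+(x+.5)/4-.5,120+(y+.5)/4-.5)
P=lambda u,z:onplane(c,[f(*u)],z)[0]
g=P((169,333),.068);rc=P((480,316),.06);b1=P((171,200),.068);b2=P((170,470),.068)
A=R.from_quat([.41205,.91116,0,0]).as_matrix()
ang=lambda d:np.degrees(np.arctan2(d[1],d[0]))
print('grip',g,'rim',rc,'d',np.linalg.norm((g-rc)[:2]),'xaxis',ang(rc-g),'bar',ang(b1-b2)-90,'tooly',ang(A[:,1]))
print('tool offset to grip',A.T@(g-[.4774,.1187,.2055])*1000)
E
```

```text
grip [0.48024721 0.11614085 0.068     ] rim [0.5380739  0.17014923 0.06      ] d 0.07912541714092143 xaxis 43.04454434782767 bar 41.2075790902328 tooly 41.33258603250237
tool offset to grip [ -3.80201486   0.44779931 137.5       ]
```

{"method": "jog_arm", "body": {"claw": [20,20,20,20,20,20,20,20,20], "travel": [[-3,0,30],[-3,0,60],[-3,0,90],[-3,0,110],[-3,0,125],[-3,0,135],[-3,0,143],[-3,0,147],[-3,0,147]], "roll": [0,0,0,0,0,0,0,0,0]}}

```text
time_s: 3.65
ee_pos: [0.4797, 0.1157, 0.0584]
tool_rot: [-0.0, 0.413, 0.911, -0.0]
wrist_force: [0.1, 0.2, 0.2]
opening: 0.02
grasp_force: 0.0
```

```bash
python3 - <<'E'
from h import *
c=snap('wrist','w3.png');s=sense();print(s['ee_pos'],s['wrist_force'],s['opening'])
i=c['pixels'][130:330,140:420,::-1]; cv2.imwrite('pics/w3c.png',cv2.resize(i,(784,560),interpolation=cv2.INTER_CUBIC))
print(proj(c,s['ee_pos'])[0])
import numpy as np
for p in np.linspace(.2,1.57,13): print((80*(np.cos(.2)-np.cos(p))).round(1),(80*(np.sin(p)-np.sin(.2))).round(1))
E
```

```text
[0.47983517 0.11569325 0.05872885] [-0.82615479 -1.13347793 -0.52634325] 0.01997639833022705
[282.11562655 256.49904068]
0.0 0.0
2.3 8.8
5.6 17.3
9.9 25.4
15.0 32.9
21.0 39.8
27.7 46.0
35.1 51.4
43.1 55.9
51.5 59.4
60.2 62.0
69.2 63.6
78.3 64.1
```

View pics/w3c.png

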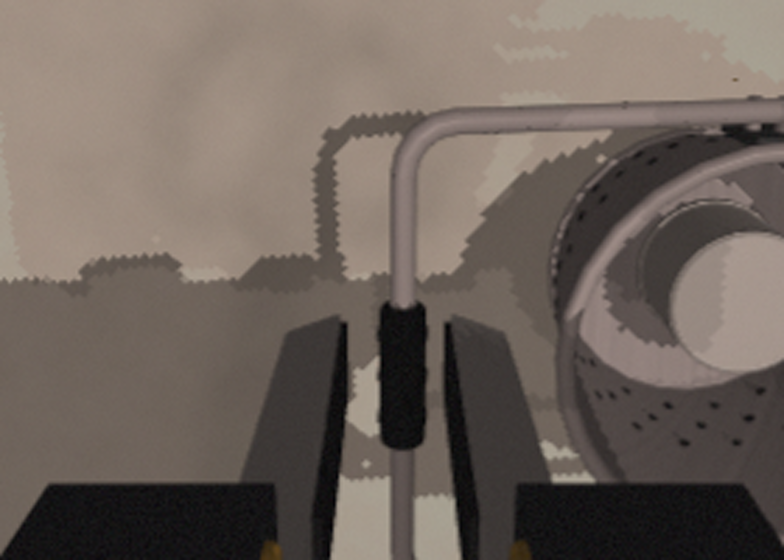

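The sleeve (crop 403,375) sits centred between the open fingers, clear of both pads. Now sweeping it up along its arc with the outer pad only.

{"method": "jog_arm", "body": {"claw": [20,20,20,20,20,20,20,20,20,20,20,20], "travel": [[0,3,0],[0,5,0],[0,6,-1],[0,7.5,-3],[0,8.5,-6],[0,9,-9],[0,10.5,-13],[0,12,-17],[0,14,-21],[0,16.5,-25],[0,18.5,-28.5],[0,18.5,-28.5]], "roll": [0,0,0,0,0,0,0,0,0,0,0,0]}}

```text
time_s: 4.9
ee_pos: [0.494, 0.1282, 0.0875]
tool_rot: [0.0, 0.413, 0.911, 0.0]
wrist_force: [-2.5, -2.0, 1.4]
opening: 0.0199
grasp_force: 1.7
```

```bash
python3 - <<'E'
from h import *
c=snap('wrist','w4.png');s=sense();print(s['ee_pos'],s['wrist_force'],s['opening'],s['grasp_force'])
i=c['pixels'][130:330,140:420,::-1]; cv2.imwrite('pics/w4c.png',cv2.resize(i,(784,560),interpolation=cv2.INTER_CUBIC))
E
```

```text
[0.49374326 0.1279951  0.08717387] [-2.38994752 -3.14975392  0.82797131] 0.02003363796316418 1.5248149260878563
```

View pics/w4c.png

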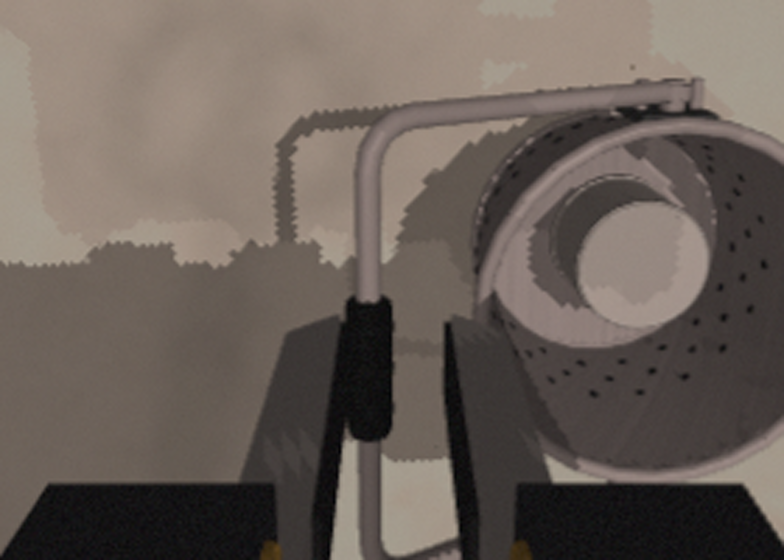

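The pad contact is one-sided and the bar (crop 368,370) is rising, with the pail standing. Continuing with less preload.

{"method": "jog_arm", "body": {"claw": [20,20,20,20,20,20,20,20,20,20,20,20], "travel": [[0,-0.5,-1],[0,0.5,-2.5],[0,2,-4.5],[0,5,-8.5],[0,8,-11.5],[0,11.3,-14.7],[0,14.7,-17.5],[0,18.4,-20.2],[0,22,-23],[0,26,-25.3],[0,30,-27.5],[0,30,-27.5]], "roll": [0,0,0,0,0,0,0,0,0,0,0,0]}}

```text
time_s: 6.15
ee_pos: [0.5169, 0.1484, 0.1148]
tool_rot: [0.0, 0.413, 0.911, 0.0]
wrist_force: [-0.7, 0.5, -0.4]
opening: 0.0203
grasp_force: 0.0
```

{"method": "jog_arm", "body": {"claw": [20,20,20,20,20,20,20,20,20,20], "travel": [[0,3,-1.2],[0,7,-2.7],[0,11,-4.2],[0,15,-5.5],[0,19,-6.5],[0,23,-7.2],[0,27,-7.8],[0,31,-8.2],[0,33.5,-8.4],[0,33.5,-8.4]], "roll": [0,0,0,0,0,0,0,0,0,0]}}

```text
time_s: 7.15
ee_pos: [0.5415, 0.17, 0.1228]
tool_rot: [0.0, 0.413, 0.911, -0.0]
wrist_force: [0.3, -0.6, -0.8]
opening: 0.0199
grasp_force: 0.0
```

```bash
python3 - <<'E'
from h import *
s=sense();print(s['ee_pos'],s['wrist_force'],s['opening'],s['grasp_force'])
a=snap('wrist')['pixels'][100:380,140:420];b=snap('top')['pixels'][185:255,180:250]
b=cv2.resize(b,(400,400),interpolation=cv2.INTER_CUBIC);a=cv2.resize(a,(400,400))
cv2.imwrite('pics/w5.png',np.hstack([a,b])[:,:,::-1])
E
```

```text
[0.54152756 0.16995487 0.12280097] [ 0.29024394 -0.57716804 -0.78092176] 0.019903872085694607 0.0
```

View pics/w5.png

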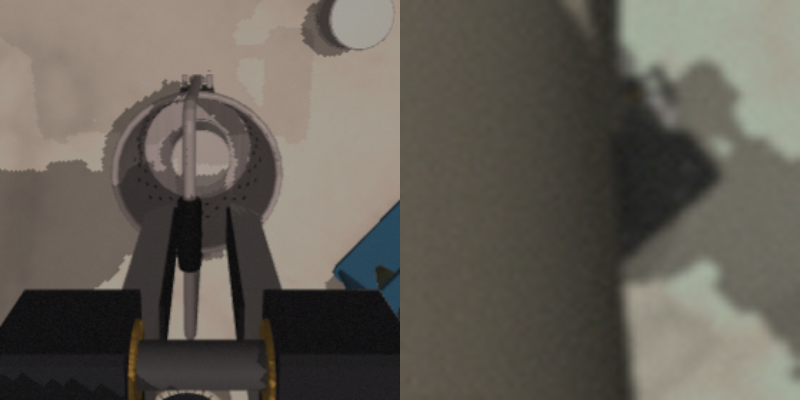

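The bail is nearly upright (bar at left-half x≈189, pail centre ≈197), with the pail standing and the cup in it. A last 4 mm nudge, then I'll back off, lower and grip the sleeve.

{"method": "jog_arm", "body": {"claw": [20,20,20,20,20,20,20,20], "travel": [[0,2,0],[0,4,0],[0,4,0],[0,1,0],[0,-1,0],[0,-1,5],[0,-1,10],[0,-1,10]], "roll": [0,0,0,0,0,0,0,0]}}

```text
time_s: 8.05
ee_pos: [0.5401, 0.1689, 0.112]
tool_rot: [-0.0, 0.413, 0.911, -0.001]
wrist_force: [0.3, 0.1, -0.7]
opening: 0.0194
grasp_force: 0.0
```

```bash
python3 - <<'E'
from h import *
s=sense();print(s['ee_pos'],s['wrist_force'],s['opening'],s['grasp_force'])
a=snap('wrist')['pixels'][100:380,90:470]
cv2.imwrite('pics/w6.png',cv2.resize(a,(760,560))[:,:,::-1])
E
```

```text
[0.54008496 0.16893891 0.11198981] [ 0.29231279  0.08293092 -0.70938976] 0.019384475368317722 0.0
```

View pics/w6.png

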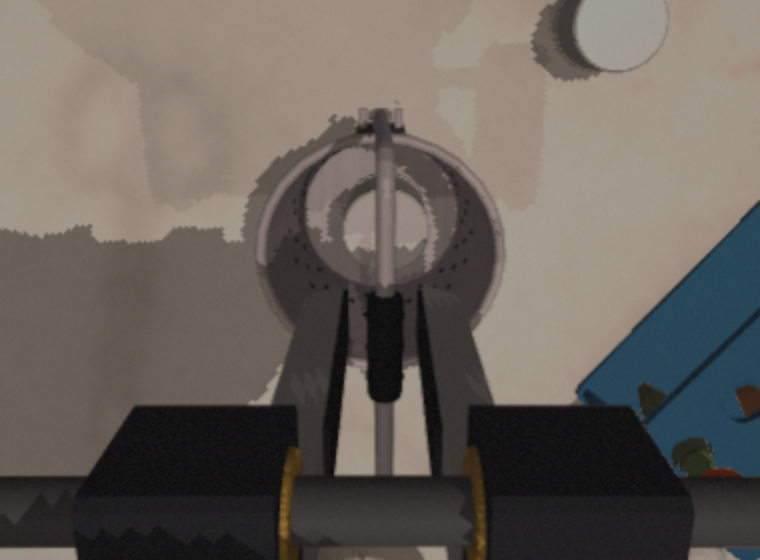

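The bar (crop x≈385) is centred over the pail and upright, with the sleeve between the pads. Gripping and lifting.

{"method": "jog_arm", "body": {"claw": [0,0,0,0,0,0], "travel": [[0,0,0],[0,0,0],[0,0,0],[0,0,0],[0,0,0],[0,0,0]], "roll": [0,0,0,0,0,0], "grip_force": 25}}

```text
time_s: 8.7
ee_pos: [0.5406, 0.1691, 0.1129]
tool_rot: [0.0, 0.413, 0.911, 0.0]
wrist_force: [0.8, -0.4, -0.5]
opening: 0.0087
grasp_force: 25.0
```

{"method": "jog_arm", "body": {"claw": [0,0,0,0,0,0,0,0,0,0,0], "travel": [[0,0,-2],[0,0,-6],[0,0,-12],[0,0,-22],[0,0,-34],[0,0,-48],[0,0,-62],[0,0,-76],[0,0,-87],[0,0,-93],[0,0,-94]], "roll": [0,0,0,0,0,0,0,0,0,0,0]}}

```text
time_s: 9.8
ee_pos: [0.5408, 0.1692, 0.2077]
tool_rot: [0.0, 0.413, 0.911, 0.0]
wrist_force: [-0.6, 0.7, -3.6]
opening: 0.009
grasp_force: 25.0
```

```bash
python3 - <<'E'
from h import *
from scipy.spatial.transform import Rotation as R
s=sense();q=s['tool_rot'];A=R.from_quat([q[1],q[2],q[3],q[0]]).as_matrix();p=np.array(s['ee_pos'])
print(p,s['wrist_force'],s['opening'],s['grasp_force'])
a=np.radians(-18.3);d=np.array([.4985,-.1865,0]);ux=np.array([np.cos(a),np.sin(a),0])
print('tool y az',np.degrees(np.arctan2(A[1,1],A[0,1])))
for k in(-.098,0):
    t=d+k*ux;print(k,t,(A.T@(t-[p[0],p[1],0]))*1000)
c=snap('wrist')
for t in['bail_grip','pail','cup']:
    for r in search_frame(t,'wrist')[:1]: print(t,r['score'],world(c,r['position']))
E
```

```text
[0.54082855 0.16921573 0.20765486] [-0.64504672  0.66156041 -3.56454984] 0.008997548090845726 24.998965859413147
tool y az 41.251629351212586
-0.098 [ 0.4054563  -0.15572874  0.        ] [-1.55040110e+02 -3.16033269e+02 -2.97302850e-01]
0 [ 0.4985 -0.1865  0.    ] [-2.39524547e+02 -2.66370643e+02 -2.38892357e-01]
bail_grip 0.95 [0.53310553 0.17661452 0.2241623 ]
pail 0.82 [0.5315628  0.17211259 0.14003   ]
cup 0.73 [0.53369469 0.17197379 0.12683395]
```

{"method": "jog_arm", "body": {"claw": [0,0,0,0,0,0,0,0,0,0,0,0], "travel": [[-5,-9,0],[-14,-28,0],[-28,-57,0],[-43,-88,0],[-59,-120,0],[-74,-152,0],[-90,-183,0],[-105,-215,0],[-121,-246,0],[-135,-275,0],[-147,-300,0],[-155,-316,0]], "roll": [2,5,10,16,22,28,34,40,46,52,57,59.5]}}

```text
time_s: 11.2
ee_pos: [0.4036, -0.1578, 0.2067]
tool_rot: [-0.0, 0.812, 0.583, 0.0]
wrist_force: [1.6, -0.9, -3.4]
opening: 0.0086
grasp_force: 25.0
```

{"method": "jog_arm", "body": {"claw": [0,0,0,0,0], "travel": [[0,0,0],[0,0,0],[0,0,0],[0,0,0],[0,0,0]], "roll": [0,0,0,0,0]}}

```text
time_s: 11.7
ee_pos: [0.4053, -0.1553, 0.2068]
tool_rot: [-0.0, 0.81, 0.587, -0.0]
wrist_force: [-0.4, -0.5, -3.3]
opening: 0.0088
grasp_force: 25.0
```

```bash
python3 - <<'E'
from h import *
from scipy.spatial.transform import Rotation as R
s=sense();q=s['tool_rot'];A=R.from_quat([q[1],q[2],q[3],q[0]]).as_matrix();p=np.array(s['ee_pos'])
print(p,s['wrist_force'],s['opening'],s['grasp_force'],'az',np.degrees(np.arctan2(A[1,1],A[0,1])))
c=snap('wrist')
for t in['bail_grip','pail','cup','stand']:
    for r in search_frame(t,'wrist')[:2]: print(t,r['score'],world(c,r['position']))
cv2.imwrite('pics/w7.png',cv2.resize(c['pixels'],(800,600))[:,:,::-1])
print(proj(c,p+[0,0,.019]))
E
```

```text
[ 0.40532655 -0.15532212  0.20680164] [-0.36554064 -0.53027291 -3.29283181] 0.008848867232779927 24.998708367347717 az -18.179997009626558
bail_grip 0.63 [ 0.40777345 -0.1425271   0.22756247]
pail 0.58 [ 0.41037497 -0.15412256  0.137448  ]
cup 0.94 [ 0.40409359 -0.14948186  0.12467545]
cup 0.2 [ 0.6341362  -0.36244188  0.04420857]
stand 0.97 [ 0.52766618 -0.19807285  0.01419231]
[[280.25216098 270.3760425 ]]
```

View pics/w7.png

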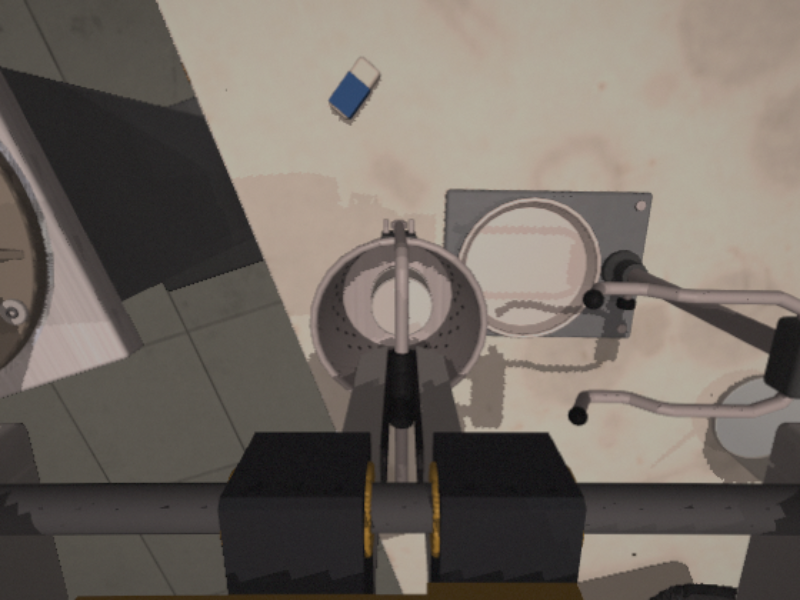

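The final view shows the pail hanging level with the cup inside, the grip at (402,387), and the ball tips at (593,299) and (578,416) ahead. I'll compute the remaining travel from these.

```bash
python3 - <<'E'
from h import *
from scipy.spatial.transform import Rotation as R
s=sense();q=s['tool_rot'];A=R.from_quat([q[1],q[2],q[3],q[0]]).as_matrix();p=np.array(s['ee_pos'])
c=snap('wrist')
f=lambda x,y:[((x+.5)*.7-.5,(y+.5)*.7-.5)]
t1=onplane(c,f(593,299),.203)[0];t2=onplane(c,f(578,416),.203)[0];g=onplane(c,f(402,387),.2258)[0]
b=[onplane(c,f(*u),.01)[0] for u in((446,190),(650,193))]
u=(t1-t2)/np.linalg.norm(t1-t2);x=np.array([u[1],-u[0],0])
ang=lambda d:np.degrees(np.arctan2(d[1],d[0]))
print(t1,t2,np.linalg.norm(t1-t2),'yaw tips',ang(x),'edge',ang(b[1]-b[0]),'grip',g)
dip=(t1+t2)/2+.021*x; dip2=(t1+t2)/2+.021*A[:,1]; print('dip',dip,dip2)
for d in(dip2,np.array([.4985,-.1865,.203])): print('from tcp',A.T@(d-p)*1000,'from grip',A.T@(d-g)*1000)
tr=onplane(c,f(528,267),.024)[0];print('tray',tr)
E
```

```text
[ 0.48769634 -0.15385894  0.203     ] [ 0.47054196 -0.20404028  0.203     ] 0.05303243977956023 yaw tips -18.872879318050227 edge -19.15271465233878 grip [ 0.40559407 -0.15611537  0.2258    ]
dip [ 0.49899016 -0.18574247  0.203     ] [ 0.49906376 -0.18552321  0.2029981 ]
from tcp [ 1.07061944 98.48020786  3.86213078] from grip [ 1.33104119 97.9798158  22.79290069]
from tcp [-3.35590669e-02  9.82505403e+01  3.86036155e+00] from grip [ 0.22686268 97.75014827 22.79113146]
tray [ 0.50042271 -0.1845896   0.024     ]
```

{"method": "jog_arm", "body": {"claw": [0,0,0,0,0,0,0,0,0,0,0,0], "travel": [[0,3,0],[0,9,0],[0,18,0],[0,29,0],[0,41,0],[0,53,0],[0,65,0],[0,76,0],[0,85,0],[0.5,92,0],[0.5,96,0],[0.5,97.5,0]], "roll": [0,0,0,0,0,0,0,0,0,0.4,0.4,0.4]}}

```text
time_s: 13.2
ee_pos: [0.4981, -0.186, 0.2068]
tool_rot: [0.0, 0.812, 0.583, -0.0]
wrist_force: [-0.2, -0.6, -3.6]
opening: 0.009
grasp_force: 25.0
```

{"method": "jog_arm", "body": {"claw": [0,0,0,0,0,0,0,0,0,0,0,0], "travel": [[0,0,0],[0,0,0],[0,0,0],[0,0,3],[0,0,8],[0,0,14],[0,0,20],[0,0,26],[0,0,31],[0,0,35],[0,0,37],[0,0,37]], "roll": [0,0,0,0,0,0,0,0,0,0,0,0]}}

```text
time_s: 14.4
ee_pos: [0.4978, -0.1859, 0.1697]
tool_rot: [-0.0, 0.812, 0.583, -0.0]
wrist_force: [0.3, 0.0, -3.3]
opening: 0.0088
grasp_force: 25.0
```

{"method": "jog_arm", "body": {"claw": [0,0,0,0,0,0], "travel": [[0,0,1],[0,0,2],[0,0,3],[0,0,3.5],[0,0,3.5],[0,0,3.5]], "roll": [0,0,0,0,0,0]}}

```text
time_s: 15.0
ee_pos: [0.4979, -0.1859, 0.1664]
tool_rot: [0.0, 0.812, 0.583, -0.0]
wrist_force: [0.7, 0.1, -2.3]
opening: 0.0086
grasp_force: 25.0
```

Starting to unload; lowering a little further until the weight is carried by the hook.

{"method": "jog_arm", "body": {"claw": [0,0,0,0,0,0], "travel": [[0,0,0.5],[0,0,1],[0,0,1],[0,0,1],[0,0,1],[0,0,1]], "roll": [0,0,0,0,0,0]}}

```text
time_s: 15.6
ee_pos: [0.498, -0.186, 0.1657]
tool_rot: [0.0, 0.812, 0.583, 0.0]
wrist_force: [-2.6, 0.9, 6.0]
opening: 0.0089
grasp_force: 25.0
```

{"method": "jog_arm", "body": {"claw": [0,0,12,14,16,20,24,24,24], "travel": [[0,0,-0.6],[0,0,-0.6],[0,0,-0.6],[0,0,-0.6],[0,0,-0.6],[0,0,-0.6],[0,0,-0.6],[0,0,-0.6],[0,0,-0.6]], "roll": [0,0,0,0,0,0,0,0,0]}}

```text
time_s: 16.5
ee_pos: [0.4979, -0.1859, 0.166]
tool_rot: [0.0, 0.812, 0.583, -0.0]
wrist_force: [0.1, 0.4, 0.0]
opening: 0.0241
grasp_force: 0.0
```

```bash
python3 - <<'E'
from h import *
s=sense();print(s['ee_pos'],s['wrist_force'],s['opening'],s['grasp_force'])
c=snap('wrist','w8.png')
# dark sleeve between pads: columns
g=cv2.cvtColor(c['pixels'],cv2.COLOR_RGB2GRAY)
for row in (255,265,275): print(row,g[row,240:325:3])
for t in['bail_grip','pail','cup']:
    for r in search_frame(t,'wrist')[:1]: print(t,r['score'],world(c,r['position']))
E
```

```text
[ 0.49792056 -0.1858695   0.16598011] [0.1103942  0.38949003 0.02061057] 0.024085423235533563 0.0
255 [74 73 72 76 72 69 13 43 53 54 67 11 17 26 25 20 17 66 74 53 53 15 52 73
 73 74 73 74 73]
265 [72 74 74 73 73 23 10 42 51 54 54 17 19 27 27 21 20 51 53 51 50 17 18 72
 58 73 77 75 64]
275 [58 56 55 56 42 17 13 51 52 55 74 14 22 26 27 22 17 58 74 63 52 15 16 29
 64 57 55 54 54]
bail_grip 0.63 [ 0.4994108  -0.17488065  0.18481897]
pail 0.67 [ 0.50156463 -0.18198456  0.10256482]
cup 0.87 [ 0.49954958 -0.17913794  0.08407357]
```

The wrist force is zero and the sleeve is centred free between the pads, so the hook carries the pail. Retreating straight up.

{"method": "jog_arm", "body": {"claw": [24,24,24,24,24,24,24,24,24,24,24,24], "travel": [[0,0,-3],[0,0,-8],[0,0,-15],[0,0,-25],[0,0,-37],[0,0,-50],[0,0,-65],[0,0,-80],[0,0,-95],[0,0,-105],[0,0,-110],[0,0,-110]], "roll": [0,0,0,0,0,0,0,0,0,0,0,0]}}

```text
time_s: 17.9
ee_pos: [0.4982, -0.1859, 0.2766]
tool_rot: [0.0, 0.812, 0.583, 0.0]
wrist_force: [-0.3, 0.7, 0.2]
opening: 0.0235
grasp_force: 0.0
```

{"method": "jog_arm", "body": {"claw": [24,24,24,24,24,24,24,24,24,24], "travel": [[0,0,0],[0,0,0],[0,0,0],[0,0,0],[0,0,0],[0,0,0],[0,0,0],[0,0,0],[0,0,0],[0,0,0]], "roll": [0,0,0,0,0,0,0,0,0,0]}}

```text
time_s: 18.9
ee_pos: [0.4979, -0.1859, 0.276]
tool_rot: [0.0, 0.812, 0.583, -0.0]
wrist_force: [0.1, 0.7, 0.0]
opening: 0.024
grasp_force: 0.0
```

```bash
python3 - <<'E'
from h import *
s=sense();print(s['ee_pos'],s['wrist_force'])
c=snap('wrist','w9.png')
for t in['bail_grip','pail','cup','stand']:
    for r in search_frame(t,'wrist')[:1]:
        w=world(c,r['position']);print(t,r['score'],w,proj(c,w)[0].round())
g=cv2.cvtColor(c['pixels'],cv2.COLOR_RGB2GRAY)
P=np.array([.498,-.186,.1855]);print('expected grip px',proj(c,P)[0])
m=cv2.inRange(g,0,38);n,l,st,ce=cv2.connectedComponentsWithStats(m)
for k in range(1,n):
    if 40<st[k,4]<1500: print(st[k],ce[k].round(1), onplane(c,[ce[k]],.1855)[0].round(4))
c=snap('top')
for t in['timer','beaker','eraser','wash_bottle']:
    for r in search_frame(t,'top')[:1]: print(t,r['score'],world(c,r['position']).round(3))
E
```

```text
[ 0.49790531 -0.18587726  0.27598342] [0.13304354 0.73709356 0.00271762]
bail_grip 0.6 [ 0.49909058 -0.18015332  0.185142  ] [280. 206.]
pail 0.91 [ 0.50076288 -0.18835499  0.09730041] [284. 191.]
cup 0.79 [ 0.49950494 -0.18860995  0.08749568] [283. 190.]
stand 0.75 [ 0.55335126 -0.18956997  0.01664406] [321. 166.]
expected grip px [280.79488588 212.29969995]
[ 482    0   48  338 1010] [505.7 155.5] [ 0.686  -0.1988  0.1855]
[173  72  12  16  48] [178.8  79.7] [ 0.458  -0.0609  0.1855]
[252 181  11   9  74] [257.2 185. ] [ 0.487  -0.1571  0.1855]
[336 193  10   8  59] [340.5 196.9] [ 0.5501 -0.1893  0.1855]
[275 196  12  34 351] [280.8 213.2] [ 0.4978 -0.1868  0.1855]
[364 196  11  39 168] [366.5 212.2] [ 0.5675 -0.2093  0.1855]
[242 373  49  18 267] [264.6 380.5] [ 0.4265 -0.3471  0.1855]
[303 404  19  14  93] [312.9 411.9] [ 0.4607 -0.4001  0.1855]
timer 0.88 [0.657 0.01  0.033]
beaker 0.65 [0.591 0.412 0.013]
```

The grip lies at the dip to within 1 mm and at seat height. The pail and cup hang directly below, and the timer and beaker haven't moved. Handing in.

```bash
python3 -c "
from workcell import *
print(sign_off())"
```

```text
the job is handed in; nothing more can be done
None
```

The pail hangs from its bail on the drain stand's two-prong hook, over the drip tray with the cup still inside, and the job was handed in at about 19 s. The final check found the grip within 1 mm of the dip. The timer and beaker read unmoved; the last check did not detect the eraser or wash bottle, but the arm and pail passed well clear of both.

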